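# Reset the red length stop on the slat jig

## Robot

A 6-joint arm with a two-finger parallel gripper is mounted at the origin on the work surface. World frame = base frame: x ahead of the robot, y to its left, z up, the work surface at z = 0. Lengths are in m, angles in degrees, forces in N, time in s.
With the tool pointing down it reaches from about 0.375 to 0.9 m from the base axis. Payload 3.1 kg.
Tool frame: the origin (TCP) lies at the very end of the fingers, on their centre line; the grasp point (between the pads) lies behind it (bot.grip_depth is the z of the grasp point in the tool frame, in m); z points along the fingers, y is the direction in which the jaws open and shut (so a half turn about z gives the same grasp; the last joint's range is limited). The gripper opens to 87 mm and grips with 3 to 60 N. Pads are 19 mm wide; open, the fingers measure 117 mm over their backs; the gripper's body (75 mm by 190 mm) begins 51 mm behind the grasp point.
Start: joints at [-74.857, 30.224, 82.088, -0, 67.689, -10.227], TCP at [0.268, -0.565, 0.223] pointing down, gripper open.
Joint ranges: [-176.69, 176.69], [-43.24, 126.21], [12.49, 139.97], [-82, 262], [0, 151.66], [-163.58, 163.58]. Speed limits (degrees/s): [159.86, 159.86, 180, 180, 180, 180].

## Interface

Orientations are given as a 3x3 rotation matrix whose columns are the frame's x, y, z axes.
In Python, from rig import bot, vision gives the robot as it stands. The module is installed in compiled form; this text tells all that it offers.
- The arm moves only by the shell command python3 -m jog 'ROWS'. ROWS is JSON, a list of rows, each a list of 3 entries, a list of its own where there are three numbers: the shift along the tool's x, y, z in mm, then the turn, a rotation vector about the tool's x, y, z in degrees, then the closure, from 0 (fully open) to 1 (shut). In form: [[[dx, dy, dz], [wx, wy, wz], fingers], ...]. A call has 1 to 12 rows; each row is the pose to reach, as a shift and turn from the pose commanded when the call began, along the tool's axes at that moment; what a row does not reach only later rows make up. A row lasts 1/12 s, in which the tool goes at most 41.7 mm and 7.16 degrees, less where a joint would pass 70% of its speed; a pose out of reach is approached as far as the arm can. A call with a gripper value outside its range is refused whole. The fingers move at their own pace and stop on an object; the grip force is fixed at half the most. Time passes only in rows, so rows that repeat a pose let the fingers close. It gives the time, the measured TCP pose, the force and the opening at its end, in the units of the state.
- bot.read_state(): the state, without advancing time (a new reading comes with each control period).
- vision.capture(name): name is "side" or "top"; returns the picture (384x512x3 uint8, red, green, blue); there is no depth.
- vision.camera_info(name): a dict with "intrinsics" (3x3 intrinsics, pixels), "camera_from_world" (4x4, takes a point from world to camera coordinates). Camera axes: x right, y up, looking along -z (the intrinsics and any distortion apply to the point x, -y, -z); pixel columns grow to the right and rows downward; lengths in m; the calibration is good to about 2 mm. A picture is of the moment at which its call begins. camera_info takes no time and is no camera call.
- bot.hand_in(): hands the job in, once; it reports no verdict.
The state is a dict: "time_s": time; "joint_positions": joint angles; "qvel": joint speeds; "tau": joint torques, N m; "position": TCP position; "tcp_rot": TCP orientation; "force": force on the tool from outside, world axes, zero at the start; "moment": the same for the moment, N m; "opening": opening from 0.0 (shut) to 1.0 (fully open).
Only numpy, scipy, OpenCV 4.12 (cv2) and the standard library are available. Lean on these libraries where they do the work, as an engineer would, in place of code of your own. Each camera call takes 0.05 s, during which the arm holds its last target. There are 200 camera calls.

## Task

On the stop rail with the red T-headed set screw, loosen that screw by about a quarter turn anticlockwise before moving anything, then slide its collar along the rod until the middle of the collar is level with the yellow pointer on the same rail. Let go and leave the screw loose, because the next slat is tried against the stop before it is tightened. Do not disturb the blue stop on the other rail.

Things in the scene. Friction and masses are not known exactly. Their poses are not given: they have to be found in the camera images.
- red_head (a point): Centre of the red T-shaped set screw head: an upright block 46 mm long (its own x axis), 14 mm thick (y) and 24 mm high (z up, the screw's axis), centre 96 mm above the work surface, on a thin stem above the middle of its collar with 13 mm of free height between block and collar. The frame turns with the screw and travels with the collar.
- red_screw (a joint): Turn of the red set screw in rad: 0 = tight (start), growing anticlockwise seen from above, up to a stop at 1.6. It turns against about 0.15 N m of friction, does not rise, and stays where it is left. Tight, its foot stands between two ridges of the rod and blocks the collar but for a few mm of play; from 0.8 on the collar is free.
- red_collar_mid (a point): Middle of the red stop's brass collar, on the rod's axis, 45 mm above the work surface: 44 mm diameter, 26 mm long, black line round its middle, x axis along the rod. The level rod (18 mm, dark ridges 27 mm across, 280 mm long, end blocks 63 mm high, board 300 x 90 mm) gives it 95 mm either way from the board's centre. Loose, it slides against about 2 N and stays put.
- red_mark (a point): Top of the fixed yellow pointer, 16 mm high, on the same board (18 mm thick), 29 mm to the side of the rod's axis. Its x axis points along the rod, from the collar's starting side towards the pointer; the collar is in place when its middle is level with this point along that axis.
- blue_head (a point): Centre of the blue T-shaped head on the other rail, otherwise the same as the red one with its own collar and yellow pointer. Leave it alone.
- blue_screw (a joint): Turn of the blue set screw in rad, 0 = tight. Leave it alone.

How it is judged:
By the outcome, as a careful person would: the job done as asked, in the order asked, and still so for the second after the job is handed in, with the robot touching nothing.
It also fails if it takes over 35 s, if anything falls off the work surface, if the arm or the gripper's body presses on something with over 40 N, if the wrist force passes 120 N, or if a joint passes its speed limit or range.

## Working session

There is one attempt and no reset: what is moved stays moved. The work goes in short steps, Python scripts to look and compute and a shell command to move; the robot and the scene stay as the last step left them, time stands still between calls to the robot, and variables do not carry over. Pictures are saved under pics/ and viewed, about 8 in all and at most 12, crops included, and the job is handed in when it is done.

```bash
mkdir -p pics; python3 - <<'E'
from rig import bot, vision
import cv2
s=bot.read_state()
print(s['time_s'],s['position'],s['tcp_rot'],s['opening'],bot.grip_depth)
for n in ('top','side'):
    im=vision.capture(n); cv2.imwrite(f'pics/{n}0.png',im[:,:,::-1]); i=vision.camera_info(n); print(i)
E
```

```text
0.0 [ 0.26761749 -0.56399423  0.22155239] [[ 9.03546494e-01  4.28489679e-01 -5.73032687e-04]
 [ 4.28489892e-01 -9.03544131e-01  2.10141845e-03]
 [ 3.82675794e-04 -2.14426798e-03 -9.99997628e-01]] 0.9984954996559582 -0.0187
{'intrinsics': array([[418.50648426,   0.        , 251.45562624],
       [  0.        , 418.50648426, 188.5445612 ],
       [  0.        ,   0.        ,   1.        ]]), 'camera_from_world': array([[ 0.0241885 , -0.99855551,  0.04797718, -0.03984638],
       [ 0.98758589,  0.0313184 ,  0.15392618, -0.55500242],
       [-0.15520641,  0.04365834,  0.98691688, -0.8053696 ],
       [ 0.        ,  0.        ,  0.        ,  1.        ]])}
{'intrinsics': array([[481.39853946,   0.        , 255.60123787],
       [  0.        , 481.39853946, 191.03412417],
       [  0.        ,   0.        ,   1.        ]]), 'camera_from_world': array([[-0.8239064 , -0.5665288 ,  0.01494536,  0.42879238],
       [ 0.35500622, -0.4953725 ,  0.79282827, -0.28305466],
       [-0.44175653,  0.65852198,  0.60926182, -0.63372712],
       [ 0.        ,  0.        ,  0.        ,  1.        ]])}
```

View pics/top0.png

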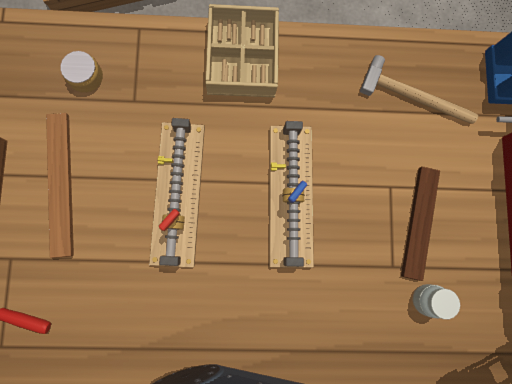

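View pics/side0.png

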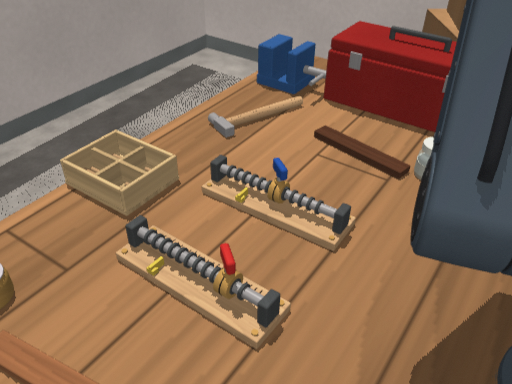

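The top view shows the red rail at columns 150–203, with the red head near (170,220), its pointer near (164,160) and end blocks at (180,125) and (170,261). The blue head is near (298,191). The red object at bottom left is a separate tool.

```bash
cat > h.py <<'E'
import numpy as np, cv2
from rig import bot, vision
def ray(n,uv):
    i=vision.camera_info(n);K=i['intrinsics'];T=i['camera_from_world'];R=T[:3,:3]
    d=np.linalg.inv(K)@[uv[0],uv[1],1]; d=d*[1,-1,-1]
    return -R.T@T[:3,3], R.T@d
def onz(n,uv,z):
    c,d=ray(n,uv); return c+d*(z-c[2])/d[2]
def proj(n,p):
    i=vision.camera_info(n);q=i['camera_from_world']@np.r_[p,1];q=i['intrinsics']@(q[:3]*[1,-1,-1]);return q[:2]/q[2]
def tri(a,b):
    (c1,d1),(c2,d2)=ray('top',a),ray('side',b)
    s=np.linalg.lstsq(np.c_[d1,-d2],c2-c1,rcond=None)[0]
    p,q=c1+s[0]*d1,c2+s[1]*d2; return (p+q)/2,np.linalg.norm(p-q)*1e3
def blobs(im,lo,hi,box,amin=8):
    hsv=cv2.cvtColor(im,cv2.COLOR_RGB2HSV); m=cv2.inRange(hsv,np.array(lo),np.array(hi))
    if lo[0]==0 and hi[0]<10: m|=cv2.inRange(hsv,np.array([172,lo[1],lo[2]]),np.array([180,255,255]))
    k=np.zeros_like(m);x0,y0,x1,y1=box;k[y0:y1,x0:x1]=m[y0:y1,x0:x1]
    out=[]
    for c in cv2.findContours(k,cv2.RETR_EXTERNAL,cv2.CHAIN_APPROX_NONE)[0]:
        o=np.zeros_like(k);cv2.drawContours(o,[c],-1,255,-1);M=cv2.moments(o&k,True)
        if M['m00']>=amin: out.append((M['m00'],(M['m10']/M['m00'],M['m01']/M['m00']),cv2.minAreaRect(c)))
    return sorted(out,key=lambda b:-b[0])
RED=((0,150,70),(8,255,255));YEL=((22,150,120),(33,255,255));DARK=((0,0,0),(180,110,75));BLU=((105,130,70),(125,255,255))
BT=(145,110,210,275);BS=(105,210,300,350)
E
python3 - <<'E'
from h import *
t=cv2.imread('pics/top0.png')[:,:,::-1].copy();s=cv2.imread('pics/side0.png')[:,:,::-1].copy()
for nm,c in (('red',RED),('yel',YEL),('dark',DARK)):
    for n,im,b in (('top',t,BT),('side',s,BS)):
        for x in blobs(im,*c,b)[:4]: print(nm,n,x[0],np.round(x[1],1),np.round(x[2][0],1),np.round(x[2][1],1),round(x[2][2]),np.round(onz(n,x[1],{'red':.096,'yel':.034,'dark':.063}[nm]),3))
r=blobs(t,*RED,BT)[0];q=blobs(s,*RED,BS)[0];print(tri(r[1],q[1]))
a=cv2.resize(t[115:275,140:215],None,fx=3.6,fy=3.6,interpolation=2);b=cv2.resize(s[210:345,110:300],None,fx=2.6,fy=2.6,interpolation=2)
o=np.zeros((600,800,3),np.uint8);o[:a.shape[0],:a.shape[1]]=a;o[:b.shape[0],290:290+b.shape[1]]=b
cv2.imwrite('pics/c1.png',o[:,:,::-1])
E
```

```text
red top 199.0 [168.7 219.6] [168.7 219.6] [ 8.4 24.4] 41 [0.484 0.131 0.096]
red side 343.0 [227.3 258.2] [227.3 257.9] [32.3 11.7] 73 [0.484 0.128 0.096]
yel top 71.0 [163.  159.8] [165.  159.5] [ 7. 14.] 90 [0.611 0.159 0.034]
yel side 174.0 [155.3 265.4] [156. 265.] [ 9.9 19.8] 45 [0.607 0.16  0.034]
dark top 60.0 [182.6 127.9] [181. 127.] [10. 16.] 90 [0.672 0.118 0.063]
dark top 15.0 [178.5 260.3] [178.5 260.5] [7. 1.] 90 [0.409 0.113 0.063]
dark top 8.0 [176.  139.2] [176.5 139.5] [1. 5.] 90 [0.648 0.13  0.063]
dark side 476.0 [143.3 236.3] [146.1 238.3] [46.6 29.4] 40 [0.647 0.142 0.063]
dark side 423.0 [267.9 312.1] [268. 310.] [32. 22.] 90 [0.396 0.153 0.063]
dark side 61.0 [171.6 250.2] [172.6 249.3] [ 8.1 16.2] 29 [0.587 0.139 0.063]
dark side 60.0 [241.5 292. ] [242.3 290.6] [ 7.3 17.1] 28 [0.447 0.145 0.063]
(array([0.48350545, 0.13022566, 0.09848513]), np.float64(1.3745044620893279))
```

View pics/c1.png

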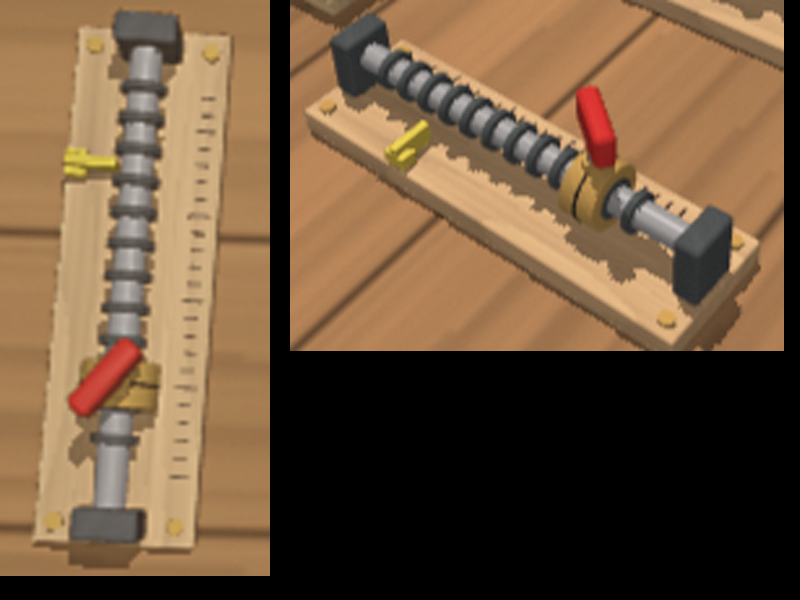

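```bash
python3 - <<'E'
from h import *
t=cv2.imread('pics/top0.png')[:,:,::-1].copy()
C=[onz('top',(x/3.6+139.9,y/3.6+114.9),.018)[:2] for x,y in ((80,28),(230,38),(193,548),(35,542))]
print(np.round(C,4)); C=np.array(C); u=(C[0]+C[1]-C[2]-C[3])/2; print('len',np.linalg.norm(u), 'w',np.linalg.norm(C[0]-C[1]),'ctr',C.mean(0)); u/=np.linalg.norm(u)
print('u',u,np.degrees(np.arctan2(u[1],u[0])))
def al(p): d=np.array(p[:2])-C.mean(0); return 1e3*d@u,1e3*d@[-u[1],u[0]]
r=blobs(t,*RED,BT)[0][2]; b=cv2.boxPoints(r); e=[b[i] for i in range(4)]
L=[(b[0]+b[1])/2,(b[2]+b[3])/2] if np.linalg.norm(b[0]-b[1])<15 else [(b[1]+b[2])/2,(b[3]+b[0])/2]
P=[onz('top',x,.108) for x in L]; d=P[0]-P[1]; print('head',P,np.linalg.norm(d),np.degrees(np.arctan2(d[1],d[0])),al((P[0]+P[1])/2))
print('head cen .10',al(onz('top',r[0],.102)),onz('top',r[0],.102))
for uv in ((163,159.8),(170,160)): print('ptr',al(onz('top',uv,.034)))
for uv in ((155.3,265.4),): print('ptr side',al(onz('side',uv,.03)))
E
```

```text
[[0.6954 0.1677]
 [0.6928 0.0794]
 [0.3957 0.0877]
 [0.397  0.1756]]
len 0.2978391063626885 w 0.08827030375020851 ctr [0.5452182  0.12762629]
u [ 0.9996274  -0.02729587] -1.5641325136996898
head [array([0.5007307 , 0.11558809, 0.108     ]), array([0.46593024, 0.1426351 , 0.108     ])] 0.04407507225702385 -37.85444061437191 (np.float64(-61.90521004143791), np.float64(-0.20452336123018472))
head cen .10 (np.float64(-61.54746843365949), np.float64(0.7657845527395508)) [0.48371457 0.13007178 0.102     ]
ptr (np.float64(65.36198795483806), np.float64(32.70012076640814))
ptr (np.float64(65.83221020804098), np.float64(18.43167129166961))
ptr side (np.float64(64.15549231145069), np.float64(31.692223460347144))
```

Head, rail size, and pointer agree with the given dimensions: head at (0.4836, 0.130), long axis -38°; slide ≈127 mm along the -1.6° axis. Now I move over the head.

```bash
cat >> h.py <<'E'
from scipy.spatial.transform import Rotation as Ro
def go(p,yaw):
    """print tool-frame shift (mm) and turn (deg) to reach TCP p, jaw axis yaw (deg), tool down"""
    s=bot.read_state();R=np.array(s['tcp_rot']);a=np.radians(yaw)
    y=np.array([np.cos(a),np.sin(a),0]);z=np.array([0,0,-1.]);G=np.c_[np.cross(y,z),y,z]
    print('t',s['time_s'],'pos',np.round(s['position'],4),'yaw',np.degrees(np.arctan2(R[1,1],R[0,1])).round(2),'F',np.round(s['force'],1),'M',np.round(s['moment'],2),'op',round(s['opening'],3),'q6',np.round(s['joint_positions'][-1],1))
    print('rows',np.round(R.T@(np.array(p)-s['position'])*1e3,1),np.round(Ro.from_matrix(R.T@G).as_rotvec(degrees=True),2))
E
python3 -c "
from h import *
go([.4836,.130,.2],52)"
```

```text
t 0.1 pos [ 0.2676 -0.5641  0.2217] yaw -64.63 F [ 0.   0.7 -0.1] M [ 0.01 -0.02  0.04] op 1.003 q6 -10.2
rows [ 492.5 -534.6   22.9] [-5.0000e-02 -1.3000e-01 -1.1663e+02]
```

```bash
python3 -m jog '[[[28,-30,1],[0,0,-6],0],[[55,-60,2],[0,0,-13],0],[[83,-90,3],[0,0,-20],0],[[110,-120,5],[0,0,-26],0],[[138,-150,6],[0,0,-33],0],[[165,-180,8],[0,0,-39],0],[[193,-210,9],[0,0,-46],0],[[220,-240,10],[0,0,-52],0],[[248,-270,11],[0,0,-59],0],[[275,-300,12],[0,0,-65],0],[[303,-330,14],[0,0,-72],0],[[330,-360,15],[0,0,-78],0]]'; python3 -c "
from h import *
go([.4836,.130,.2],52)"
```

```text
time_s: 1.1
position: [0.4117, -0.096, 0.2074]
tcp_rot: [[-0.236, 0.972, -0.0], [0.972, 0.236, 0.0], [0.0, -0.0, -1.0]]
force: [1.3, -0.5, 0.2]
opening: 0.999
t 1.1 pos [ 0.4117 -0.096   0.2074] yaw 13.67 F [ 1.3 -0.5  0.2] M [ 0.01 -0.08  0.01] op 0.999 q6 -42.0
rows [202.6 123.2   7.4] [-0.000e+00 -2.000e-02 -3.833e+01]
```

```bash
python3 -m jog '[[[29,18,1],[0,0,-6],0],[[58,35,2],[0,0,-11],0],[[87,53,3],[0,0,-17],0],[[116,71,4],[0,0,-22],0],[[145,88,5],[0,0,-28],0],[[174,106,6],[0,0,-34],0],[[203,123,7],[0,0,-38],0],[[203,123,7],[0,0,-38],0],[[203,123,7],[0,0,-38],0]]'; python3 - <<'E'
from h import *
go([.4836,.130,.079],52)
s=vision.capture('side');t=vision.capture('top')
cv2.imwrite('pics/c2.png',np.hstack([t[100:300,100:320],s[150:350,90:310]])[:,:,::-1])
E
```

```text
time_s: 1.85
position: [0.4843, 0.1294, 0.2001]
tcp_rot: [[-0.783, 0.622, -0.001], [0.622, 0.783, -0.0], [0.0, -0.001, -1.0]]
force: [-0.9, 0.6, -0.1]
opening: 0.997
t 1.85 pos [0.4843 0.1294 0.2001] yaw 51.55 F [-0.9  0.6 -0.1] M [ 0.05 -0.15 -0.02] op 0.997 q6 -49.4
rows [  0.8   0.2 121.1] [-0.04 -0.03 -0.45]
```

View pics/c2.png

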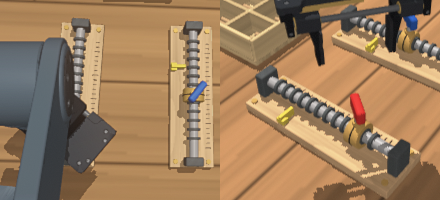

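The top camera is blocked by the arm; the side view shows the red head free below the fingers (crop about (356,105)) and the fingers above it. Descending.

```bash
python3 -m jog '[[[1,0,30],[0,0,-0.5],0],[[1,0,60],[0,0,-0.5],0],[[1,0,90],[0,0,-0.5],0],[[1,0,108],[0,0,-0.5],0],[[1,0,118],[0,0,-0.5],0],[[1,0,121],[0,0,-0.5],0],[[1,0,121],[0,0,-0.5],0]]'; python3 - <<'E'
from h import *
go([.4836,.130,.079],52)
s=vision.capture('side')
cv2.imwrite('pics/c3.png',cv2.resize(s[150:350,110:330],None,fx=2.5,fy=2.5)[:,:,::-1])
E
```

```text
time_s: 2.53
position: [0.4835, 0.1276, 0.0793]
tcp_rot: [[-0.786, 0.619, -0.001], [0.619, 0.786, -0.0], [0.001, -0.001, -1.0]]
force: [0.8, -1.1, -0.3]
opening: 1.001
t 2.5333 pos [0.4835 0.1276 0.0793] yaw 51.77 F [ 0.8 -1.1 -0.3] M [ 0.07 -0.13  0.05] op 1.001 q6 -49.8
rows [1.4 1.9 0.3] [-0.04 -0.04 -0.23]
```

View pics/c3.png

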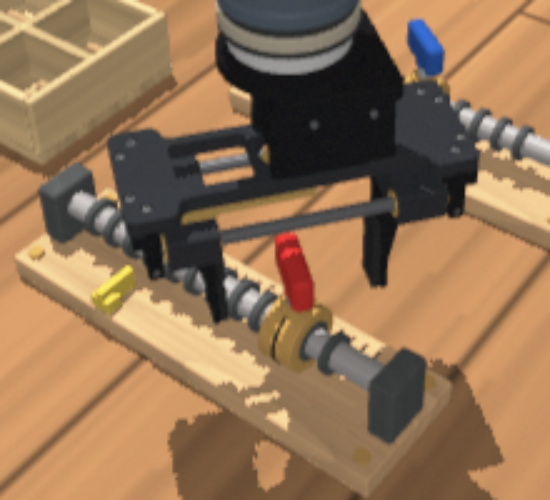

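The fingers stand either side of the red head (crop (295,270)) and clear of the collar and end block. I correct 2 mm and close.

```bash
python3 -m jog '[[[1.4,1.9,0],[0,0,0],0],[[1.4,1.9,0],[0,0,0],0.5],[[1.4,1.9,0],[0,0,0],0.7],[[1.4,1.9,0],[0,0,0],0.7],[[1.4,1.9,0],[0,0,0],0.75]]'; python3 -c "
from h import *
go([.4836,.130,.079],52)"; python3 -m jog '[[[0,0,0],[0,0,0],1],[[0,0,0],[0,0,0],1],[[0,0,0],[0,0,0],1],[[0,0,0],[0,0,0],1],[[0,0,0],[0,0,0],1],[[0,0,0],[0,0,0],1]]'; python3 -c "
from h import *
go([.4836,.130,.079],52)"
```

```text
time_s: 3.0
position: [0.484, 0.1311, 0.0801]
tcp_rot: [[-0.787, 0.617, 0.001], [0.617, 0.787, 0.0], [-0.001, 0.001, -1.0]]
force: [-0.9, -0.4, 1.4]
opening: 0.779
t 3.0 pos [0.484  0.1311 0.0801] yaw 51.89 F [-0.9 -0.4  1.4] M [ 0.05 -0.17  0.03] op 0.779 q6 -49.5
rows [-0.3 -1.1  1.1] [ 0.04  0.05 -0.11]
time_s: 3.5
position: [0.4837, 0.1309, 0.0795]
tcp_rot: [[-0.787, 0.617, -0.0], [0.617, 0.787, -0.0], [0.0, -0.0, -1.0]]
force: [-0.5, 0.1, 0.0]
opening: 0.328
t 3.5 pos [0.4837 0.1309 0.0795] yaw 51.87 F [-0.5  0.1  0. ] M [ 0.05 -0.1   0.02] op 0.328 q6 -49.5
rows [-0.5 -0.8  0.5] [-0.01 -0.01 -0.13]
```

Still closing (opening 0.33; the head is 14 mm ≈ 0.16).

```bash
python3 -m jog '[[[0,0,0],[0,0,0],1],[[0,0,0],[0,0,0],1],[[0,0,0],[0,0,0],1],[[0,0,0],[0,0,0],1],[[0,0,0],[0,0,0],1],[[0,0,0],[0,0,0],1]]'; python3 -c "
from h import *
go([.4836,.130,.079],52)"
```

```text
time_s: 4.0
position: [0.4833, 0.1302, 0.0795]
tcp_rot: [[-0.787, 0.617, -0.001], [0.617, 0.787, -0.001], [0.0, -0.002, -1.0]]
force: [-1.1, -5.4, 1.4]
opening: 0.152
t 4.0 pos [0.4833 0.1302 0.0795] yaw 51.88 F [-1.1 -5.4  1.4] M [-0.86  0.09 -0.14] op 0.152 q6 -49.5
rows [-0.4  0.1  0.5] [-0.09 -0.02 -0.12]
```

Gripped (13 mm, force small). Turn anticlockwise (negative about tool z), in stages.

```bash
python3 -m jog '[[[0,0,0],[0,0,-3],1],[[0,0,0],[0,0,-7],1],[[0,0,0],[0,0,-11],1],[[0,0,0],[0,0,-15],1],[[0,0,0],[0,0,-19],1],[[0,0,0],[0,0,-23],1],[[0,0,0],[0,0,-27],1],[[0,0,0],[0,0,-31],1],[[0,0,0],[0,0,-35],1],[[0,0,0],[0,0,-38],1],[[0,0,0],[0,0,-40],1],[[0,0,0],[0,0,-40],1]]'; python3 -c "
from h import *
go([.4836,.130,.079],138)"
```

```text
time_s: 5.0
position: [0.4828, 0.1289, 0.0795]
tcp_rot: [[-0.999, -0.035, -0.003], [-0.035, 0.999, -0.003], [0.003, -0.003, -1.0]]
force: [-0.8, -10.4, 2.7]
opening: 0.162
t 5.0 pos [0.4828 0.1289 0.0795] yaw 92.03 F [ -0.8 -10.4   2.7] M [-1.71  0.2  -0.12] op 0.162 q6 -89.6
rows [-0.9  1.1  0.5] [ -0.11  -0.22 -45.97]
```

Force rose to -10 N in y: the command sits about 1.5 mm too far along +y. Relieve that while finishing the turn to about 86°.

```bash
python3 -m jog '[[[0,-1.5,0],[0,0,0],1],[[0,-1.5,0],[0,0,-3],1],[[0,-1.5,0],[0,0,-7],1],[[0,-1.5,0],[0,0,-11],1],[[0,-1.5,0],[0,0,-15],1],[[0,-1.5,0],[0,0,-19],1],[[0,-1.5,0],[0,0,-23],1],[[0,-1.5,0],[0,0,-27],1],[[0,-1.5,0],[0,0,-31],1],[[0,-1.5,0],[0,0,-35],1],[[0,-1.5,0],[0,0,-39],1],[[0,-1.5,0],[0,0,-39],1]]'; python3 -c "
from h import *
go([.4836,.130,.079],138)"
```

```text
time_s: 6.0
position: [0.4832, 0.1274, 0.0795]
tcp_rot: [[-0.753, -0.657, -0.002], [-0.657, 0.753, -0.003], [0.003, -0.001, -1.0]]
force: [-1.3, -11.1, 2.4]
opening: 0.16
t 6.0 pos [0.4832 0.1274 0.0795] yaw 131.11 F [ -1.3 -11.1   2.4] M [-1.77  0.16 -0.01] op 0.16 q6 -128.8
rows [-2.   1.7  0.5] [-0.07 -0.2  -6.89]
```

```bash
python3 -m jog '[[[0.7,-0.7,0],[0,0,-2],1],[[1.3,-1.5,0],[0,0,-4],1],[[1.3,-1.5,0],[0,0,-6],1],[[1.3,-1.5,0],[0,0,-6],1],[[1.3,-1.5,0],[0,0,-6],1]]'; python3 - <<'E'
from h import *
go([.4836,.130,.079],138)
s=vision.capture('side')
cv2.imwrite('pics/c4.png',cv2.resize(s[150:350,110:330],None,fx=2.5,fy=2.5)[:,:,::-1])
E
```

```text
time_s: 6.42
position: [0.4834, 0.1269, 0.0795]
tcp_rot: [[-0.684, -0.73, -0.001], [-0.73, 0.684, -0.001], [0.001, 0.0, -1.0]]
force: [-1.2, -5.9, 2.7]
opening: 0.154
t 6.4167 pos [0.4834 0.1269 0.0795] yaw 136.85 F [-1.2 -5.9  2.7] M [-0.83  0.18 -0.08] op 0.154 q6 -134.9
rows [-2.4  2.   0.5] [ 0.01 -0.07 -1.15]
```

View pics/c4.png

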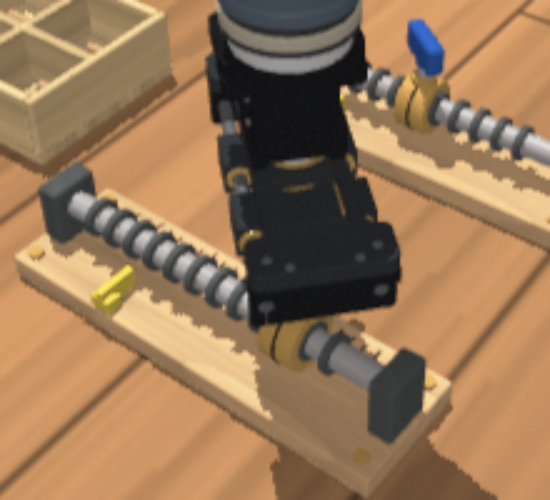

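The hand covers the head; the collar stands at its old place (crop (292,345)). The opening stayed at 14 mm through the 85° turn, so the head turned with the jaws. Force is easing. I start the slide gently: +x along the rod.

```bash
python3 -m jog '[[[-0.6,-2.2,0],[0,0,0],1],[[-2,-4,0],[0,0,0],1],[[-4,-6.2,0],[0,0,0],1],[[-6,-8.4,0],[0,0,0],1],[[-8,-10.4,0],[0,0,0],1],[[-8,-10.4,0],[0,0,0],1]]'; python3 -c "
from h import *
go([.4836,.130,.079],138)"
```

```text
time_s: 6.97
position: [0.498, 0.1263, 0.0795]
tcp_rot: [[-0.684, -0.73, 0.002], [-0.73, 0.684, 0.0], [-0.001, -0.001, -1.0]]
force: [-0.9, -0.6, 2.2]
opening: 0.155
t 6.9667 pos [0.498  0.1263 0.0795] yaw 136.87 F [-0.9 -0.6  2.2] M [-0.12  0.15 -0.01] op 0.155 q6 -135.1
rows [ 7.1 13.1  0.5] [-0.06  0.06 -1.13]
```

Free and at about 2 N. Slide on 90 mm.

```bash
python3 -m jog '[[[-4,-4.5,0],[0,0,0],1],[[-10,-11.3,0],[0,0,0],1],[[-16,-18,0],[0,0,0],1],[[-22,-24.8,0],[0,0,0],1],[[-28,-31.6,0],[0,0,0],1],[[-34,-38.3,0],[0,0,0],1],[[-40,-45.1,0],[0,0,0],1],[[-46,-51.8,0],[0,0,0],1],[[-52,-58.6,0],[0,0,0],1],[[-57,-64.2,0],[0,0,0],1],[[-60,-67.6,0],[0,0,0],1],[[-60,-67.6,0],[0,0,0],1]]'; python3 - <<'E'
from h import *
go([.4836,.130,.079],138)
s=vision.capture('side')
cv2.imwrite('pics/c5.png',cv2.resize(s[190:340,90:290],None,fx=3,fy=3,interpolation=2)[:,:,::-1])
E
```

```text
time_s: 7.97
position: [0.5896, 0.1235, 0.0796]
tcp_rot: [[-0.684, -0.73, 0.004], [-0.73, 0.684, -0.0], [-0.002, -0.003, -1.0]]
force: [1.6, -2.6, 0.1]
opening: 0.156
t 7.9667 pos [0.5896 0.1235 0.0796] yaw 136.86 F [ 1.6 -2.6  0.1] M [-0.3  -0.27 -0.08] op 0.156 q6 -135.6
rows [67.7 81.8  0.2] [-0.16  0.13 -1.14]
```

View pics/c5.png

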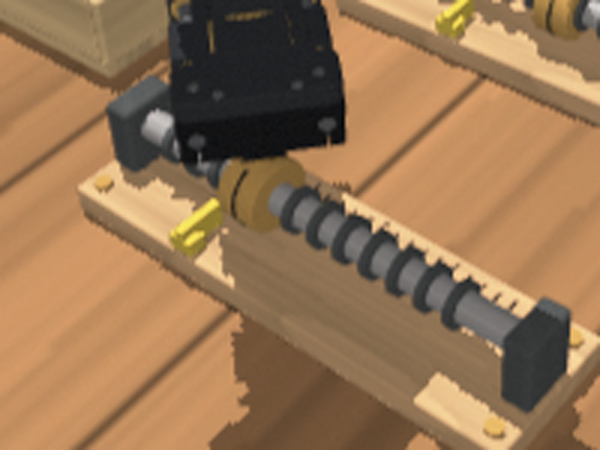

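The collar (black line at crop (237,195)) is still short of the pointer (crop (200,222)); 106 mm done, about 20 mm remain. I slide that and open the jaws.

```bash
python3 -m jog '[[[-3,-3.4,0],[0,0,0],1],[[-6,-6.8,0],[0,0,0],1],[[-9,-10.1,0],[0,0,0],1],[[-12,-13.5,0],[0,0,0],1],[[-13.5,-15.2,0],[0,0,0],1],[[-13.5,-15.2,0],[0,0,0],1],[[-13.5,-15.2,0],[0,0,0],1],[[-13.5,-15.2,0],[0,0,0],1]]'; python3 -c "
from h import *
go([.4836,.130,.079],138)"; python3 -m jog '[[[-13.5,-15.2,0],[0,0,0],1]]' >/dev/null 2>&1 <<< '' & sleep 0; kill %1 2>/dev/null; true
```

```text
time_s: 8.68
position: [0.6085, 0.123, 0.0796]
tcp_rot: [[-0.684, -0.73, 0.002], [-0.73, 0.684, -0.0], [-0.001, -0.002, -1.0]]
force: [1.1, -3.7, -0.6]
opening: 0.16
t 8.6833 pos [0.6085 0.123  0.0796] yaw 136.87 F [ 1.1 -3.7 -0.6] M [-0.49 -0.18 -0.1 ] op 0.16 q6 -135.7
rows [80.3 96.   0.3] [-0.1   0.08 -1.13]
```

That command line ended with a stray background jog that I should not have written. I check whether it moved anything.

```bash
pgrep -fa jog; python3 - <<'E'
from h import *
go([.6095,.123,.079],137)
s=vision.capture('side');cv2.imwrite('pics/s6.png',s[:,:,::-1])
E
```

```text
t 8.6833 pos [0.6085 0.123  0.0796] yaw 136.87 F [ 1.1 -3.7 -0.6] M [-0.49 -0.18 -0.1 ] op 0.16 q6 -135.7
rows [-0.7 -0.7  0.6] [-0.1   0.08 -0.13]
```

It did not move (time and pose unchanged). Open the jaws.

```bash
python3 -m jog '[[[0,0,0],[0,0,0],0.6],[[0,0,0],[0,0,0],0.3],[[0,0,0],[0,0,0],0],[[0,0,0],[0,0,0],0],[[0,0,0],[0,0,0],0],[[0,0,0],[0,0,0],0],[[0,0,0],[0,0,0],0],[[0,0,0],[0,0,0],0]]'; python3 -m jog '[[[0,0,-10],[0,0,0],0],[[0,0,-35],[0,0,0],0],[[0,0,-65],[0,0,0],0],[[0,0,-95],[0,0,0],0],[[0,0,-125],[0,0,0],0],[[0,0,-140],[0,0,0],0],[[0,0,-140],[0,0,0],0]]'; python3 -c "
from h import *
go([.45,-.20,.22],137)"
```

```text
time_s: 9.4
position: [0.6075, 0.1233, 0.0795]
tcp_rot: [[-0.684, -0.73, -0.0], [-0.73, 0.684, 0.0], [-0.0, 0.0, -1.0]]
force: [1.3, -0.3, 0.1]
opening: 0.678
time_s: 9.98
position: [0.6104, 0.1233, 0.2251]
tcp_rot: [[-0.684, -0.73, 0.01], [-0.73, 0.684, 0.0], [-0.007, -0.007, -1.0]]
force: [1.1, -0.1, -0.1]
opening: 0.995
t 9.9833 pos [0.6104 0.1233 0.2251] yaw 136.87 F [ 1.1 -0.1 -0.1] M [ 0.16 -0.08  0.  ] op 0.995 q6 -135.7
rows [ 345.7 -103.9    3.4] [-0.42  0.41 -0.12]
```

```bash
python3 -m jog '[[[32,-9,0],[0,0,0],0],[[64,-19,0],[0,0,0],0],[[96,-29,0],[0,0,0],0],[[128,-38,0],[0,0,0],0],[[160,-48,0],[0,0,0],0],[[192,-58,0],[0,0,0],0],[[224,-67,0],[0,0,0],0],[[256,-77,0],[0,0,0],0],[[288,-87,0],[0,0,0],0],[[318,-96,0],[0,0,0],0],[[345,-104,0],[0,0,0],0],[[345,-104,0],[0,0,0],0]]'; python3 - <<'E'
from h import *
go([.45,-.20,.22],137)
t=vision.capture('top');s=vision.capture('side')
cv2.imwrite('pics/t7.png',t[:,:,::-1]);cv2.imwrite('pics/s7.png',s[:,:,::-1])
a=cv2.resize(t[115:190,140:215],None,fx=5,fy=5,interpolation=2);b=cv2.resize(s[215:300,110:190],None,fx=5,fy=5,interpolation=2)
o=np.zeros((430,790,3),np.uint8);o[:a.shape[0],:a.shape[1]]=a;o[:b.shape[0],385:385+b.shape[1]]=b
cv2.imwrite('pics/c7.png',o[:,:,::-1])
E
```

```text
time_s: 10.98
position: [0.4626, -0.1719, 0.2156]
tcp_rot: [[-0.717, -0.697, -0.028], [-0.695, 0.717, -0.048], [0.054, -0.016, -0.998]]
force: [-0.5, -0.3, 0.5]
opening: 0.998
t 10.9833 pos [ 0.4626 -0.1719  0.2156] yaw 134.16 F [-0.5 -0.3  0.5] M [ 0.14 -0.13 -0.01] op 0.998 q6 -163.5
rows [ 28.8 -11.5  -2.7] [-0.82 -3.09 -2.87]
```

View pics/c7.png

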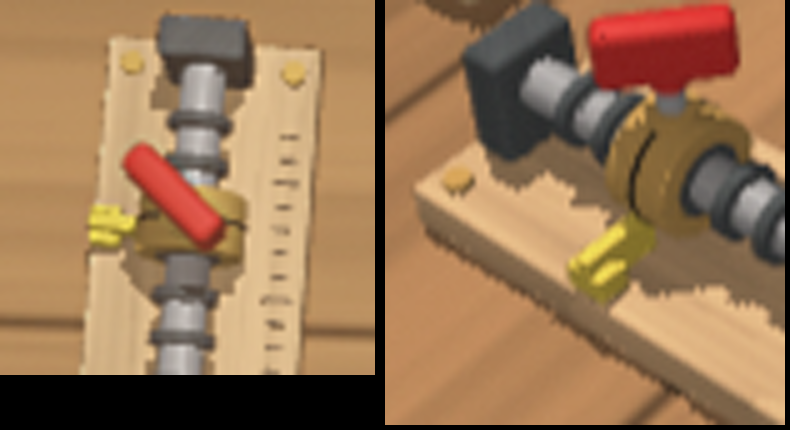

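The head is turned by about a quarter turn and the collar's black line lies close to the pointer: in the top crop the line runs (148,214)–(240,222) with the pointer at (112,224), and in the side crop the line is at (640,180) and the pointer tip at (640,235). Joint 6 is close to its limit, so I will untwist on the next move. Now the numbers.

```bash
cat > m.py <<'E'
from h import *
from scipy.optimize import least_squares
C0=np.array([.54522,.12763]);u=np.array([.99963,-.0273]);v=np.array([.0273,.99963])
def al(p): d=p[:2]-C0; return np.round([1e3*d@u,1e3*d@v],1)
def W(s,l,z): return np.r_[C0+u*s/1e3+v*l/1e3,z]
def rep(tf,sf,sbox=BS):
    t=cv2.imread(tf)[:,:,::-1].copy();s=cv2.imread(sf)[:,:,::-1].copy()
    r=blobs(t,*RED,BT)[0];q=blobs(s,*RED,sbox)[0]
    print('head top rect',al(onz('top',r[2][0],.102)),'cen',al(onz('top',r[1],.102)))
    p,g=tri(r[1],q[1]);print('head tri',al(p),p[2].round(4),'gap',round(g,2))
    b=cv2.boxPoints(r[2]);i=0 if np.linalg.norm(b[0]-b[1])>np.linalg.norm(b[1]-b[2]) else 1
    d=onz('top',b[i],.108)-onz('top',b[i+1],.108);print('head angle',np.degrees(np.arctan2(d[1],d[0])).round(1))
    y=blobs(t,*YEL,BT)[0];z=blobs(s,*YEL,BS)[0];p,g=tri(y[1],z[1]);print('ptr top',al(onz('top',y[1],.03)),'side',al(onz('side',z[1],.03)),'tri',al(p),p[2].round(4),g.round(2))
def collar(n,pts):
    # rays onto the collar's cylinder (radius 22 mm about the rod axis, z=.045)
    for uv in pts:
        c,d=ray(n,uv);A=np.r_[C0,.045];U=np.r_[u,0];a=d-(d@U)*U;w=(c-A);w=w-(w@U)*U
        D=(a@w)**2-(a@a)*(w@w-.022**2)
        k=(-(a@w)-np.sqrt(max(D,0)))/(a@a);p=c+k*d;print(n,uv,'line',al(p),p[2].round(4),'D' if D<0 else '')
E
python3 - <<'E'
from m import *
print('before');rep('pics/top0.png','pics/side0.png')
print('after');rep('pics/t7.png','pics/s7.png')
f=lambda x,y:(x/5+139.9,y/5+114.9); g=lambda x,y:((x-385)/5+109.9,y/5+214.9)
collar('top',[f(148,214),f(155,214),f(230,220),f(238,222)])
collar('side',[g(650,138),g(640,152),g(635,168),g(632,185),g(634,200)])
print('ptr blade top', [al(onz('top',f(x,y),.034)) for x,y in ((95,224),(112,224),(128,224))])
print('ptr blade start', [al(onz('top',(x/3.6+139.9,y/3.6+114.9),.034)) for x,y in ((75,161),(95,161),(112,163))])
# how each along-rod position of the pointer's top ridge would look in the side view
for s in (63,65,67): print(s,[np.round(proj('side',W(s,l,.034))-[110,215],1)*5+[385,0] for l in (20,29)])
E
```

```text
before
head top rect [-61.5   0.8] cen [-61.4   0.7]
head tri [-61.8   0.9] 0.0985 gap 1.37
head angle 142.2
ptr top [66.2 33.4] side [64.  31.7] tri [65.  32.5] 0.0304 2.65
after
head top rect [64.2  0.1] cen [63.8  0.3]
head tri [64.   0.4] 0.0982 gap 1.62
head angle 46.6
ptr top [65.9 36.8] side [63.5 33.4] tri [63.9 35.3] 0.0319 3.71
top (169.5, 157.7) line [64.7 15.5] 0.0606 
top (170.9, 157.7) line [64.3 12.3] 0.0632 
top (185.9, 158.9) line [ 64.6 -16.9] 0.0591 
top (187.5, 159.3) line [ 64.9 -19.6] 0.0549 
side (162.9, 242.5) line [63.7  9.8] 0.0647 
side (160.9, 245.3) line [64.2 14.3] 0.0617 
side (159.9, 248.5) line [63.4 17.9] 0.0578 
side (159.3, 251.9) line [62.8 20.6] 0.0527 
side (159.7, 254.9) line [61.4 21.8] 0.0477 
ptr blade top [array([65., 41.]), array([65.5, 34.1]), array([65.9, 27.6])]
ptr blade start [array([65.4, 37.3]), array([66.2, 26. ]), array([65.6, 16.3])]
63 [array([638.5, 224. ]), array([618.5, 240. ])]
65 [array([634. , 221.5]), array([614.5, 237.5])]
67 [array([630. , 218.5]), array([610. , 234.5])]
```

```bash
python3 - <<'E'
from m import *
def pan(f,n,x0,y0,w,h,k,segs):
    a=cv2.resize(cv2.imread(f)[y0:y0+h,x0:x0+w],None,fx=k,fy=k,interpolation=cv2.INTER_NEAREST)
    for s,c in segs:
        for l in (12,42):
            P=[tuple(int(round((q+.5-o)*k)) for q,o in zip(proj(n,W(s,ll,.034)),(x0,y0))) for ll in (l,l+3)]
            cv2.line(a,*P,c,1)
    return a
S=((64,(0,0,255)),(66,(255,0,0)))
o=np.hstack([pan('pics/top0.png','top',150,145,32,28,12,S),pan('pics/side0.png','side',135,245,32,28,12,S)])
cv2.imwrite('pics/c8.png',o)
E
```

```text
(no output)
```

View pics/c8.png

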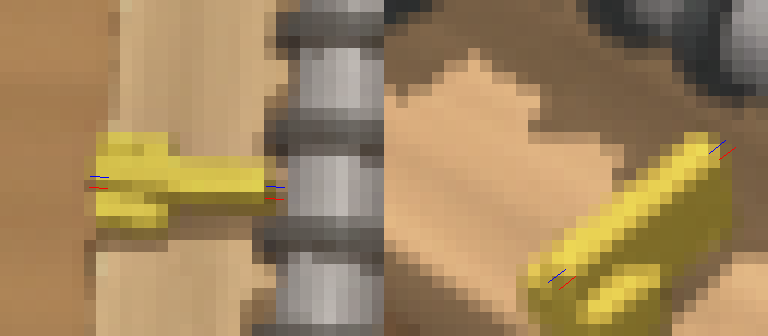

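On these enlarged pictures the bright top face of the pointer lies beyond the 66 mm tick: about 67 in the top view and 67–68 in the side view. I make the same kind of comparison for the collar's line, with the same pixel convention.

```bash
python3 - <<'E'
from m import *
def pan(f,n,x0,y0,w,h,k,segs,angs):
    a=cv2.resize(cv2.imread(f)[y0:y0+h,x0:x0+w],None,fx=k,fy=k,interpolation=cv2.INTER_NEAREST)
    for s,c in segs:
        for t in angs:
            t=np.radians(t);p=proj(n,W(s,22*np.cos(t),.045+.022*np.sin(t)))
            cv2.circle(a,tuple(int(round((q+.5-o)*k)) for q,o in zip(p,(x0,y0))),2,c,-1)
        
    return a
S=((64,(0,0,255)),(66,(255,0,0)))
o=np.hstack([pan('pics/t7.png','top',160,145,32,30,12,S,(40,60,120,140)),pan('pics/s7.png','side',150,232,32,30,12,S,(-10,10,30,50,70))])
cv2.imwrite('pics/c9.png',o)
for n,f in (('top','pics/top0.png'),('side','pics/side0.png')):   # bright top face of the pointer
    im=cv2.imread(f)[:,:,::-1].copy(); b=blobs(im,(22,150,185),(33,255,255),BT if n=='top' else BS,4)
    for x in b[:3]: print(n,x[0],np.round(x[1],1),al(onz(n,x[1],.034)))
E
```

```text
top 35.0 [163.8 158.6] [67.9 31.3]
top 9.0 [159.8 161.6] [61.3 38.9]
side 53.0 [154.8 261.9] [67.2 29. ]
side 17.0 [154.2 268.8] [57.2 40.4]
```

View pics/c9.png

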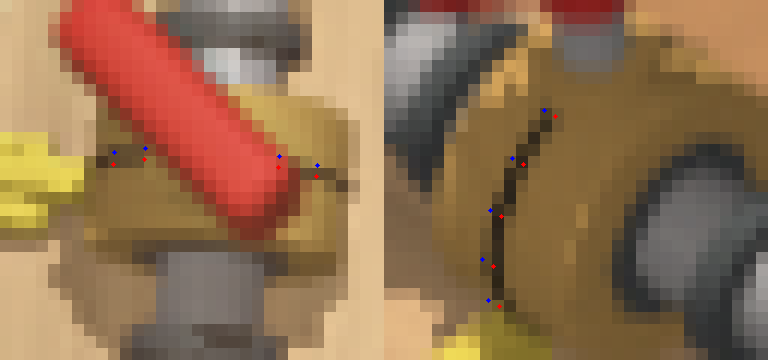

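Collar line reads ≈64.4 in both views. The pointer's top face reads 67.2 in the side view (at lateral 29.0, matching the given 29 mm) and about 67 in the top view. The collar is therefore about 2.7 mm short, so I go back and nudge it.

```bash
python3 -c "
from h import *
go([.609,.123,.2],137)"
```

```text
t 11.0833 pos [ 0.4632 -0.171   0.2158] yaw 134.22 F [ 0.2  0.2 -0.5] M [ 0.24 -0.05  0.04] op 0.996 q6 -163.5
rows [-309.9  109.3   -2.2] [-0.83 -3.04 -2.8 ]
```

```bash
python3 -m jog '[[[-30,11,0],[0,-1,-1],0],[[-60,22,0],[-0.4,-2,-2],0],[[-90,33,-1],[-0.8,-3,-2.8],0],[[-120,43,-1],[-0.8,-3,-2.8],0],[[-150,54,-1],[-0.8,-3,-2.8],0],[[-180,65,-1],[-0.8,-3,-2.8],0],[[-210,75,-2],[-0.8,-3,-2.8],0],[[-240,86,-2],[-0.8,-3,-2.8],0],[[-270,96,-2],[-0.8,-3,-2.8],0],[[-300,106,-2],[-0.8,-3,-2.8],0],[[-310,109,-2],[-0.8,-3,-2.8],0],[[-310,109,-2],[-0.8,-3,-2.8],0]]'; python3 -c "
from h import *
go([.609,.123,.0795],136.9)"
```

```text
time_s: 12.08
position: [0.6099, 0.1267, 0.1996]
tcp_rot: [[-0.678, -0.735, 0.001], [-0.735, 0.678, -0.001], [-0.0, -0.001, -1.0]]
force: [0.4, 0.6, -0.4]
opening: 1.0
t 12.0833 pos [0.6099 0.1267 0.1996] yaw 137.34 F [ 0.4  0.6 -0.4] M [ 0.12 -0.04 -0.01] op 1.0 q6 -135.8
rows [  3.4  -1.7 120.1] [-0.07  0.01  0.44]
```

```bash
python3 -m jog '[[[3,-1.7,30],[0,0,0.4],0],[[3,-1.7,60],[0,0,0.4],0],[[3,-1.7,90],[0,0,0.4],0],[[3,-1.7,110],[0,0,0.4],0],[[3,-1.7,118],[0,0,0.4],0],[[3,-1.7,120],[0,0,0.4],0.3],[[3,-1.7,120],[0,0,0.4],0.5],[[3,-1.7,120],[0,0,0.4],0.7]]'; python3 -c "
from h import *
go([.609,.123,.0795],136.9)"
```

```text
time_s: 12.75
position: [0.6097, 0.1191, 0.0816]
tcp_rot: [[-0.687, -0.727, 0.003], [-0.727, 0.687, -0.002], [-0.001, -0.004, -1.0]]
force: [-0.0, 0.6, -0.0]
opening: 0.853
t 12.75 pos [0.6097 0.1191 0.0816] yaw 136.63 F [-0.   0.6 -0. ] M [ 0.08 -0.11  0.04] op 0.853 q6 -135.7
rows [-2.3  3.2  2.1] [-0.2   0.05 -0.27]
```

```bash
python3 -m jog '[[[0,0,0],[0,0,0],0.7],[[0,0,0],[0,0,0],0.7],[[0,0,0],[0,0,0],0.7]]'; python3 -c "
from h import *
go([.609,.123,.0795],136.9)"
```

```text
time_s: 13.0
position: [0.6094, 0.1194, 0.0814]
tcp_rot: [[-0.687, -0.727, 0.003], [-0.727, 0.687, -0.002], [-0.001, -0.003, -1.0]]
force: [-0.8, 1.5, -0.3]
opening: 0.633
t 13.0 pos [0.6094 0.1194 0.0814] yaw 136.64 F [-0.8  1.5 -0.3] M [ 0.13 -0.11  0.02] op 0.633 q6 -135.7
rows [-2.3  2.7  1.9] [-0.19  0.04 -0.26]
```

```bash
python3 -m jog '[[[-2.3,2.7,1.5],[0,0,0],0.7],[[-2.3,2.7,1.5],[0,0,0],0.7],[[-2.3,2.7,1.5],[0,0,0],0.7]]'; python3 -c "
from h import *
go([.609,.123,.0795],136.9)"
```

```text
time_s: 13.25
position: [0.6082, 0.1233, 0.0787]
tcp_rot: [[-0.686, -0.727, 0.001], [-0.727, 0.686, -0.002], [0.001, -0.002, -1.0]]
force: [0.2, 0.7, -1.1]
opening: 0.403
t 13.25 pos [0.6082 0.1233 0.0787] yaw 136.67 F [ 0.2  0.7 -1.1] M [ 0.14 -0.05  0.04] op 0.403 q6 -135.4
rows [-0.3 -0.7 -0.8] [-0.1  -0.05 -0.23]
```

```bash
python3 -m jog '[[[0,0,0],[0,0,0],0.8],[[0,0,0],[0,0,0],0.85],[[0,0,0],[0,0,0],1],[[0,0,0],[0,0,0],1],[[0,0,0],[0,0,0],1],[[0,0,0],[0,0,0],1]]'; python3 -c "
from h import *
go([.6112,.1229,.0795],136.9)"
```

```text
time_s: 13.75
position: [0.6084, 0.1228, 0.0787]
tcp_rot: [[-0.687, -0.727, 0.001], [-0.727, 0.687, -0.002], [0.001, -0.002, -1.0]]
force: [0.0, -0.3, 0.1]
opening: 0.162
t 13.75 pos [0.6084 0.1228 0.0787] yaw 136.63 F [ 0.  -0.3  0.1] M [ 0.05 -0.21 -0.12] op 0.162 q6 -135.4
rows [-2.  -1.9 -0.8] [-0.11 -0.04 -0.27]
```

Gripped with almost no force, at the old grip pose. Nudge 2.7 mm along the rod.

```bash
python3 -m jog '[[[-1,-1,0],[0,0,0],1],[[-2,-2,0],[0,0,0],1],[[-2,-2,0],[0,0,0],1],[[-2,-2,0],[0,0,0],1],[[-2,-2,0],[0,0,0],1]]'; python3 -c "
from h import *
go([.6112,.1229,.0795],136.9)"
```

```text
time_s: 14.17
position: [0.6108, 0.1228, 0.0786]
tcp_rot: [[-0.686, -0.727, -0.0], [-0.727, 0.686, -0.002], [0.002, -0.001, -1.0]]
force: [-2.7, -2.1, 1.8]
opening: 0.156
t 14.1667 pos [0.6108 0.1228 0.0786] yaw 136.65 F [-2.7 -2.1  1.8] M [-0.19  0.27 -0.02] op 0.156 q6 -135.4
rows [-0.4 -0.2 -0.9] [-0.08 -0.1  -0.25]
```

Good. Release, lift, and move aside, turning joint 6 back on the way.

```bash
python3 -m jog '[[[0,0,0],[0,0,0],0.6],[[0,0,0],[0,0,0],0.3],[[0,0,0],[0,0,0],0],[[0,0,0],[0,0,0],0],[[0,0,0],[0,0,0],0],[[0,0,0],[0,0,0],0],[[0,0,0],[0,0,0],0],[[0,0,0],[0,0,0],0]]'; python3 -m jog '[[[0,0,-10],[0,0,0],0],[[0,0,-35],[0,0,0],0],[[0,0,-65],[0,0,0],0],[[0,0,-95],[0,0,0],0],[[0,0,-125],[0,0,0],0],[[0,0,-140],[0,0,0],0],[[0,0,-140],[0,0,0],0]]'; python3 -m jog '[[[32,-9,0],[0,0,5],0],[[64,-19,0],[0,0,10],0],[[96,-29,0],[0,0,15],0],[[128,-38,0],[0,0,20],0],[[160,-48,0],[0,0,25],0],[[192,-58,0],[0,0,30],0],[[224,-67,0],[0,0,35],0],[[256,-77,0],[0,0,40],0],[[288,-87,0],[0,0,45],0],[[318,-96,0],[0,0,50],0],[[345,-104,0],[0,0,55],0],[[345,-104,0],[0,0,55],0]]'; python3 - <<'E'
from m import *
go([.45,-.20,.22],80)
t=vision.capture('top');s=vision.capture('side')
cv2.imwrite('pics/t8.png',t[:,:,::-1]);cv2.imwrite('pics/s8.png',s[:,:,::-1])
rep('pics/t8.png','pics/s8.png')
def pan(f,n,x0,y0,w,h,k,segs,angs):
    a=cv2.resize(cv2.imread(f)[y0:y0+h,x0:x0+w],None,fx=k,fy=k,interpolation=cv2.INTER_NEAREST)
    for s,c in segs:
        for t in angs:
            t=np.radians(t);p=proj(n,W(s,22*np.cos(t),.045+.022*np.sin(t)))
            cv2.circle(a,tuple(int(round((q+.5-o)*k)) for q,o in zip(p,(x0,y0))),2,c,-1)
    return a
S=((66,(0,0,255)),(68,(255,0,0)))
cv2.imwrite('pics/c10.png',np.hstack([pan('pics/t8.png','top',155,140,32,35,12,S,(40,60,120,140)),pan('pics/s8.png','side',145,235,32,35,12,S,(-10,10,30,50,70))]))
for q in ('0','8'):   # blue head, before and now
    b=blobs(cv2.imread(f'pics/top{q}.png' if q=='0' else 'pics/t8.png')[:,:,::-1].copy(),*BLU,(265,120,320,270))[0];print('blue',np.round(b[1],1),b[0])
E
```

```text
time_s: 14.83
position: [0.6112, 0.1231, 0.0786]
tcp_rot: [[-0.687, -0.727, 0.001], [-0.727, 0.687, -0.002], [0.001, -0.002, -1.0]]
force: [-0.4, 0.5, -0.1]
opening: 0.679
time_s: 15.42
position: [0.614, 0.1234, 0.2243]
tcp_rot: [[-0.686, -0.727, 0.011], [-0.727, 0.686, -0.002], [-0.007, -0.009, -1.0]]
force: [-0.3, -0.2, 1.3]
opening: 0.998
time_s: 16.42
position: [0.4478, -0.2028, 0.2185]
tcp_rot: [[-0.988, 0.152, -0.001], [0.152, 0.988, -0.003], [0.0, -0.003, -1.0]]
force: [1.4, -0.3, -0.1]
opening: 1.002
t 16.4167 pos [ 0.4478 -0.2028  0.2185] yaw 81.23 F [ 1.4 -0.3 -0.1] M [ 0.15 -0.16  0.01] op 1.002 q6 -118.4
rows [-1.8  3.1 -1.5] [-0.18 -0.02  1.23]
head top rect [66.1  0.2] cen [65.7  0.4]
head tri [65.9  0.5] 0.0982 gap 1.5
head angle 46.6
ptr top [65.9 36.7] side [63.4 33.1] tri [63.8 35.1] 0.032 3.95
blue [297.4 190.9] 140.0
blue [297.5 190.8] 137.0
```

View pics/c10.png

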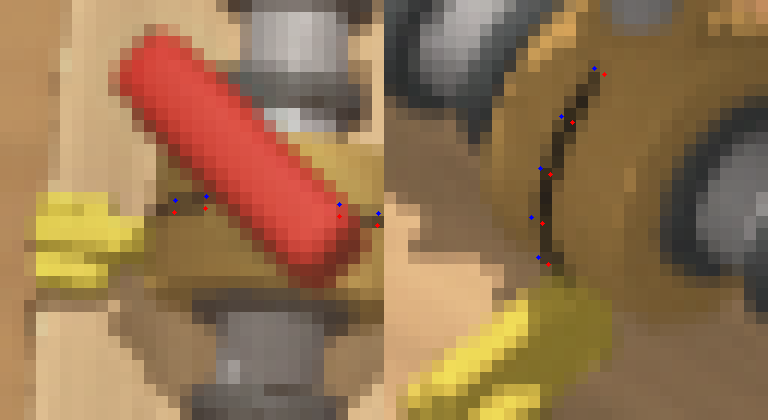

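The collar line now reads about 66.0–66.5 in both views against about 67 for the pointer. That is within 1 mm, the limit of the calibration. The blue head has not moved and the robot is clear, so I hand in.

```bash
python3 -c "
from rig import bot
print(bot.hand_in(), bot.read_state()['time_s'])"
```

```text
the job is handed in; nothing more can be done
the job is handed in; nothing more can be done
```

I loosened the red set screw anticlockwise first, then slid its collar about 128 mm along the rod to the yellow pointer. The screw is left loose and the job is handed in at about 16.5 s. The gripper was open, raised and well away from everything.

**Last checks**
- **Screw:** the head's angle changed by about 84° (1.47 rad) in the pictures. The collar then slid at about 2–4 N.
- **Collar position:** after the first release I measured it 2.7 mm short, so I regripped and nudged it on. Its black line now reads about 66.0–66.5 mm along the rail in both views, against about 67 mm for the pointer's top. That leaves it up to 1 mm short.
- **Blue stop:** its head is where it was, within 0.1 pixel in the top view. I did not measure its turn separately.

**What disagreed or went wrong**
- **Pointer estimates:** they ranged from 64 to 68 mm. I trusted the bright top face in the side view, because its sideways offset matched the given 29 mm. The cruder whole-pointer outline reads 1–3 mm lower, so by that measure the collar would be level or slightly past.
- **Sideways force:** up to 11 N built up during the turn because the tool was a few mm off centre. I eased it before the slide.
- **Joint 6:** it came close to its limit on the first move away. I turned it back on the second.
- **Stray command:** one line ended with a leftover background move, which I stopped before it ran. The clock and pose had not changed.

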